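Shut the column case

ROBOT

A 7-joint arm with a two-finger parallel gripper is mounted at the origin on a cart in front of the work surface, level with it; the furniture and walls round the work are solid. World frame = base frame: x ahead of the robot, y to its left, z up, the work surface at z = 0. Lengths are in m, angles in rad, forces in N, time in s.
With the tool pointing down it reaches from about 0.425 to 0.95 m from the base axis. Payload 4.7 kg.
Tool frame: the origin (TCP) lies midway between the tips of the shut fingers; the grasp point (between the pads) lies behind it (pinch_z is the z of the grasp point in the tool frame, in m); z points along the fingers, y is the line along which they close (so a half turn about z gives the same grasp; the last joint's range is limited). The gripper opens to 85 mm and grips with 20 to 120 N. Pads are 22 mm wide; open, the fingers measure 114 mm over their backs; the gripper's body (76 mm by 85 mm) begins 54 mm behind the grasp point. The pads swing forward as they close: fully open they stand 13 mm farther back than shut.
Start: joints at [1.152, 0.469, -0.049, 1.532, 0.024, 1.141, -0.082], TCP at [0.257, -0.624, 0.231] pointing down, gripper open.
Joint ranges: [-2.59, 2.59], [-0.33, 1.99], [-1.39, 1.29], [0.1, 2.45], [-1.04, 4.18], [0.21, 1.99], [-2.66, 2.66]. Speed limits (rad/s): [2.57, 2.57, 3.14, 3.14, 3.14, 3.14, 3.14].

INTERFACE

Orientations are given as [roll, pitch, yaw] about the fixed x, y, z axes, in that order (R = Rz(yaw) Ry(pitch) Rx(roll)).
In Python, from bench import * gives the robot as it stands. The module is installed in compiled form; this text tells all that it offers.
- The arm moves only by the tool drive_tool, never from a script. Its argument "rows" is a list that holds one entry, the list of rows, each a list of 7 numbers: the shift along the tool's x, y, z in m, then the turn, a rotation vector about the tool's x, y, z in degrees, then the opening, from 0 (shut) to 1 (fully open). In form: [[[tx, ty, tz, ax, ay, az, fingers], ...]]. A call has 1 to 5 rows; each row is the pose to reach, as a shift and turn from the pose commanded when the call began, along the tool's axes at that moment; what a row does not reach only later rows make up. A row lasts 1/10 s, in which the tool goes at most 50 mm and 8.59 degrees, less where a joint would pass 70% of its speed; a pose out of reach is approached as far as the arm can. A call with a gripper value outside its range is refused whole. The fingers move at their own pace and stop on an object; "force" is the grip in N (left out, the last holds). Time passes only in rows, so rows that repeat a pose let the fingers close. It gives the time, the measured TCP pose, the force, the opening and the grip force at its end, in the units of the state.
- observe(): the state, without advancing time (a new reading comes with each control period).
- camera(name): name is "scene" or "top" or "wrist"; returns (picture, depth): 400x640x3 uint8, blue, green, red; 400x640 float32, m along the optical axis (not along the pixel's ray), 0 where there is no reading.
- camera_info(name): a dict with "K" (3x3 intrinsics, pixels), "R" (3x3) and "t" (3): a world point X has camera coordinates R X + t. Camera axes: x right, y down, z forward; pixel columns grow to the right and rows downward; lengths in m; the calibration is good to about 2 mm. A picture is of the moment at which its call begins: read the wrist's pose just before it. camera_info takes no time and is no camera call; for the wrist camera it gives the pose at the moment of the call.
- job_done(): hands the job in; it is judged then, once.
The state is a dict: "time_s": time; "q": joint angles; "joint_velocities": joint speeds; "joint_torque": joint torques, N m; "ee_pos": TCP position; "ee_rot": TCP orientation; "force": force on the tool from outside, world axes, zero at the start; "ft_torque": the same for the moment, N m; "opening": finger opening in m; "finger_force": force on a finger pad.
Only numpy, scipy, OpenCV 4.12 (cv2) and the standard library are available. Lean on these libraries where they do the work, as an engineer would, in place of code of your own. Each camera call takes 0.05 s, during which the arm holds its last target. There are 200 camera calls.

TASK

Close up the grey column case on the worktop by pushing gently with the fingertips: push both of its open drawers fully home, and only then swing the raised lid down until it lies fully shut, its front skirt covering the top of the drawer fronts. Do not pull the drawers further out, raise the lid further or slam anything, and leave the timer, beaker, caps box and bottle around it where they are, neither lifted nor shoved aside.

Things in the scene. Friction and masses are not known exactly. Their poses are not given: they have to be found in the camera images.
- case: Grey metal case, 140 deep (x), 240 wide (y), 85 mm high without lid, fixed. Origin: centre of its underside, on the worktop; x runs from its front to its back, y to its left, z up. Two white drawers side by side low in its front (fronts 110 wide, 12 to 52 mm above the worktop), an open tray with two columns above, a white hinged lid over all.
- drawer_left (a joint): Slide of the drawer on the case's +y side, m: 0 fully shut (its front flush with the case's front face), grows as it comes out along the case's -x, at most 0.09. It stays where it is left; pushing takes about 2 N. At 0 it meets a hard stop.
- drawer_right (a joint): The same for the drawer on the case's -y side.
- lid (a joint): Hinge of the lid, rad: 0 shut, lying flat on the case; grows as the lid opens upward and back, about 1.57 upright, at most 1.75. A stiff friction hinge: it stays where it is left and does not fall; pushing takes about 2 N at its edge. At 0 it comes to a hard stop on the case.
- knob_left (a point): Front end of the steel knob (15 mm diameter, 14 mm proud of the drawer front) in the middle of the left drawer's front, 33 mm above the worktop. It moves with the drawer; with the drawer shut it lies at (-84, 59, 33) mm in the case's frame.
- knob_right (a point): The same on the right drawer; with the drawer shut at (-84, -59, 33) mm in the case's frame.
- lid_hinge (a point): Middle of the lid's hinge axis, at (70, 0, 85) mm in the case's frame, the axis parallel to the case's y.
- lid_edge (a point): Middle of the lid's free edge on its outer face, 146 mm from the hinge axis. The lid is a flat white sheet 146 x 244 x 4 mm; its underside passes through the hinge axis (shut, its outer face is 89 mm above the worktop). A skirt 3 mm thick hangs from the free edge on the inner side, 36 mm below the underside. The outer face is plain, with no handle.
- timer: Bystander: white square lab timer, 62 x 62 x 21 mm, loose, on the worktop at the left of the case. Origin: centre of its underside.
- small_beaker: Bystander: small glass beaker, 46 mm diameter, 59 mm high, loose, at the right of the case near its front. Origin: centre of its underside.
- caps_box: Bystander: white tin, 62 x 82 x 30 mm, loose, to the right of and in front of the case. Origin: centre of its underside.
- green_bottle: Bystander: white bottle with a green cap, 58 mm diameter, 118 mm high, loose, at the far left in front. Origin: centre of its underside.

How it is judged:
By the outcome, as a careful person would: the job done as asked, in the order asked, and still so for the second after the job is handed in, with the robot touching nothing.
It also fails if it takes over 64 s, if anything falls off the work surface, if the arm or the gripper's body presses on something with over 40 N, if the wrist force passes 120 N, or if a joint passes its speed limit or range.

## Working session

There is one attempt and no reset: what is moved stays moved. The work goes in short steps, Python scripts to look and compute and a tool call to move; the robot and the scene stay as the last step left them, time stands still between calls to the robot, and variables do not carry over. Pictures are saved under pics/ and viewed, at most 10 in all, crops included, and the job is handed in when it is done.

Besides the shell and the picture viewer there is one more tool, called after ">>>" in YAML: its name, and indented under it one key for each argument. drive_tool: Moves the arm, as the interface text tells. Its arguments: {"type":"object","properties":{"rows":{"type":"array","items":{"type":"array","items":{"type":"array","items":{"type":"number"}}}},"force":{"type":"number"}},"required":["rows"]}

```bash
mkdir -p pics; python3 - <<'E'
from bench import *
import cv2,numpy as np
s=observe();print(s['time_s'],s['ee_pos'],s['ee_rot'],s['opening'])
for n in('scene','top'):
    i=camera_info(n);p,d=camera(n);cv2.imwrite(f'pics/{n}0.png',p);np.savez(f'pics/{n}0.npz',d=d,**i)
    print(n,i['K'].round(1).tolist(),(-i['R'].T@i['t']).round(3),i['R'][2].round(2))
E
```

```text
0.0 [ 0.25626933 -0.62381669  0.23022315] [-3.13956149e+00  6.37271207e-05  3.89807291e-01] 0.08533856437555558
scene [[500.8, 0.0, 317.4], [0.0, 500.8, 208.4], [0.0, 0.0, 1.0]] [-0.565  0.838  0.679] [ 0.79 -0.44 -0.44]
top [[430.6, 0.0, 310.8], [0.0, 430.6, 198.7], [0.0, 0.0, 1.0]] [0.355 0.204 1.096] [ 0.12  0.03 -0.99]
```

View pics/scene0.png

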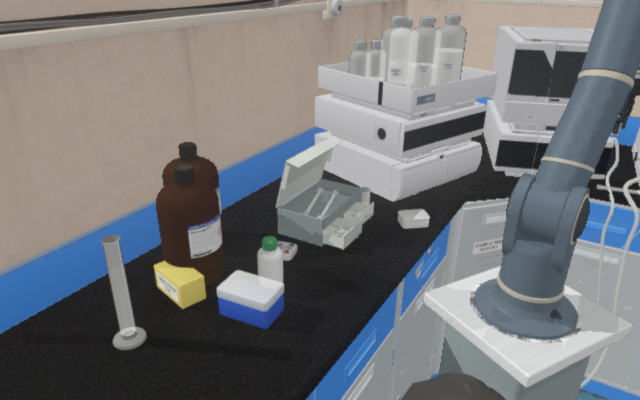

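View pics/top0.png

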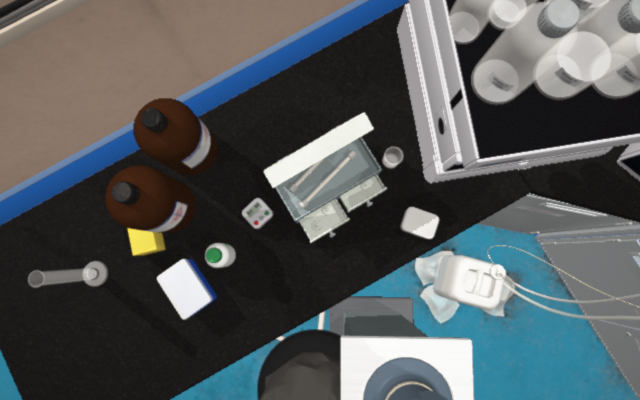

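The case sits at about (330,175) in the top view, lid raised at the back, both drawers out (knobs near (332,235) and (370,205)). The timer is at (257,212), the beaker at (393,157), the caps box at (420,222) and the bottle at (220,255). Next I'll enlarge it and compute points.

```bash
cat > h.py <<'E'
import numpy as np,cv2
def load(n): return np.load(f'pics/{n}.npz')
def pt(z,u,v,d=None):
    d=z['d'][int(round(v)),int(round(u))] if d is None else d
    c=np.linalg.inv(z['K'])@np.array([u,v,1])*d
    return z['R'].T@(c-z['t'])
def cloud(z):
    d=z['d'];v,u=np.mgrid[:400,:640]
    c=np.stack([u,v,np.ones_like(u)],-1)@np.linalg.inv(z['K']).T*d[...,None]
    return (c-z['t'])@z['R']
def onplane(z,u,v,h):
    r=z['R'].T@np.linalg.inv(z['K'])@np.array([u,v,1]);o=-z['R'].T@z['t']
    return o+r*(h-o[2])/r[2]
E
python3 - <<'E'
from h import *
p=cv2.imread('pics/top0.png')[100:260,230:450]
cv2.imwrite('pics/tc.png',cv2.resize(p,(770,560),interpolation=cv2.INTER_CUBIC))
z=load('top0');P=cloud(z)
for n,(u,v) in dict(timer=(257,212),beaker=(393,157),box=(420,222),bottle=(220,255),kl=(332,235),kr=(370,205),lid=(320,150),tray=(335,178)).items(): print(n,P[v,u].round(3))
E
```

```text
timer [0.456 0.373 0.017]
beaker [0.603 0.027 0.001]
box [ 0.434 -0.033  0.029]
bottle [0.348 0.439 0.117]
kl [0.399 0.184 0.04 ]
kr [0.478 0.087 0.003]
lid [0.568 0.213 0.222]
tray [0.537 0.177 0.059]
```

View pics/tc.png

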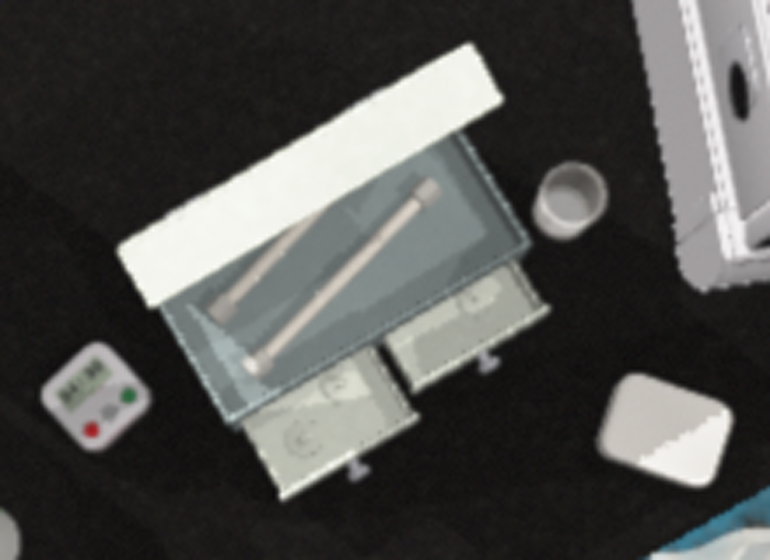

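```bash
python3 - <<'E'
from h import *
z=load('top0');P=cloud(z)
c=lambda u,v:(230+u/3.5,100+v/3.5)
L=onplane(z,*c(235,424),.085);R=onplane(z,*c(529,242),.085)
print('front top',L.round(3),R.round(3),np.linalg.norm(L-R))
y=(L-R)/np.linalg.norm(L-R);x=np.array([y[1],-y[0],0]);print('yaw',np.degrees(np.arctan2(x[1],x[0])))
O=(L+R)/2+.07*x;O[2]=0;print('O',O.round(3))
C=lambda p:np.array([(p-O)@x,(p-O)@y,p[2]])*1000
for n,q in dict(kl=(359,473),kr=(488,367)).items():
    p=onplane(z,*c(*q),.033);print(n,p.round(3),C(p).round())
Q=(P-O);q=np.stack([Q@x,Q@y,P[...,2]],-1)*1000
m=(q[...,2]>100)&(abs(q[...,1])<135)&(abs(q[...,0])<200);m[:, :240]=0
a=q[m];print(len(a));
for lo in range(-60,160,10):
    s=a[(a[:,0]>=lo)&(a[:,0]<lo+10)]
    if len(s):print(lo,len(s),np.percentile(s[:,2],[2,50,98]).round(),s[:,1].min().round(),s[:,1].max().round())
# scene lid
z2=load('scene0');Q=cloud(z2)-O;q2=np.stack([Q@x,Q@y,Q[...,2]],-1)*1000
m=(abs(q2[...,1])<110)&(abs(q2[...,0])<170)&(q2[...,2]>95)&(q2[...,2]<300);a=q2[m]
print('scene',len(a))
for lo in range(90,260,15):
    s=a[(a[:,2]>=lo)&(a[:,2]<lo+15)]
    if len(s):print(lo,len(s),np.percentile(s[:,0],[2,50,98]).round())
for n,(u,v) in dict(beaker=(393,157),box=(420,222),timer=(257,212),bottle=(220,252)).items():
    h={'beaker':.03,'box':.03,'timer':.02,'bottle':.118}[n];p=onplane(z,u,v,h);print(n,p.round(3),C(p).round())
E
```

```text
front top [0.429 0.267 0.085] [0.555 0.069 0.085] 0.23455489201151625
yaw 32.38361203390813
O [0.551 0.205 0.   ]
kl [0.399 0.182 0.033] [-141.   62.   33.]
kr [0.475 0.091 0.033] [-125.  -55.   33.]
2969
-10 2 [217. 217. 217.] -114.0 -102.0
0 477 [216. 219. 223.] -121.0 122.0
10 582 [218. 221. 225.] -121.0 122.0
20 580 [220. 224. 228.] -121.0 122.0
30 561 [223. 226. 230.] -122.0 122.0
40 74 [190. 226. 230.] -120.0 121.0
50 22 [147. 172. 191.] -107.0 108.0
60 26 [106. 124. 151.] -108.0 114.0
70 13 [102. 111. 116.] -56.0 119.0
scene 1515
90 105 [63. 67. 70.]
105 152 [59. 64. 67.]
120 165 [55. 60. 64.]
135 153 [52. 56. 60.]
150 154 [48. 52. 56.]
165 151 [44. 49. 52.]
180 75 [43. 46. 49.]
195 15 [39. 43. 45.]
210 300 [-2. 10. 28.]
225 245 [15. 29. 39.]
beaker [0.597 0.031 0.03 ] [ -54. -171.   30.]
box [ 0.434 -0.033  0.03 ] [-226. -138.   30.]
timer [0.456 0.372 0.02 ] [  9. 192.  20.]
bottle [0.355 0.439 0.118] [-40. 302. 118.]
```

```bash
python3 - <<'E'
import bench;print([k for k in dir(bench) if k[0]!='_'],getattr(bench,'pinch_z',None))
from h import *
z=load('top0');z2=load('scene0')
a,b,c=np.array([.256,-.624]),np.array([.48,-.14]),np.array([.385,.165])
for Z in(z,z2):
  P=cloud(Z)[Z['d']>0];P=P[P[:,2]>.1]
  for s,e in((a,b),(b,c)):
    for t in np.linspace(0,1,6):
        p=s+t*(e-s);m=np.hypot(*(P[:,:2]-p).T)<.08
        print(p.round(2),m.sum(),P[m,2].max().round(2) if m.any() else '', end=' | ')
  print()
E
```

```text
['IKError', 'camera', 'camera_info', 'job_done', 'observe', 'pinch_z'] -0.0187
[ 0.26 -0.62] 0  | [ 0.3  -0.53] 0  | [ 0.35 -0.43] 0  | [ 0.39 -0.33] 0  | [ 0.44 -0.24] 0  | [ 0.48 -0.14] 1285 0.37 | [ 0.48 -0.14] 1285 0.37 | [ 0.46 -0.08] 897 0.38 | [ 0.44 -0.02] 32 0.37 | [0.42 0.04] 0  | [0.4 0.1] 0  | [0.38 0.17] 0  | 
[ 0.26 -0.62] 580 0.44 | [ 0.3  -0.53] 35 0.3 | [ 0.35 -0.43] 0  | [ 0.39 -0.33] 0  | [ 0.44 -0.24] 0  | [ 0.48 -0.14] 1770 0.38 | [ 0.48 -0.14] 1770 0.38 | [ 0.46 -0.08] 1136 0.38 | [ 0.44 -0.02] 42 0.37 | [0.42 0.04] 0  | [0.4 0.1] 0  | [0.38 0.17] 0  |
```

>>> drive_tool:
  rows:
    - [[0, 0, 0, 0, 0, -8, 0], [0, 0, 0, 0, 0, -10, 0]]

```text
time_s: 0.3
ee_pos: [0.2564, -0.624, 0.2307]
ee_rot: [-3.14, -0.0, 0.567]
force: [0.2, -0.5, 0.4]
opening: 0.0592
finger_force: 0.0
```

```bash
python3 - <<'E'
from h import *
z=load('top0');z2=load('scene0')
P=np.vstack([cloud(Z)[Z['d']>0] for Z in(z,z2)]);
for X in np.arange(.25,.7,.05):
    print('%.2f'%X,[ (lambda m:int(100*np.percentile(P[m,2],98)) if m.sum()>3 else None)((abs(P[:,0]-X)<.025)&(abs(P[:,1]-Y)<.025)&(P[:,2]<1)) for Y in np.arange(-.65,.2,.05)])
E
```

```text
0.25 [34, 43, 33, -57, -55, -58, -58, -59, -82, -87, -87, -87, -87, None, None, 0, 0]
0.30 [-31, -32, -36, -56, -54, -58, -59, -59, -83, -86, -87, -87, None, 0, 0, 0, 0]
0.35 [-87, -87, -38, -39, -57, -55, -59, -61, -84, -87, None, 0, 0, 0, 0, 0, 0]
0.40 [-87, -87, -87, -87, -45, -52, -87, -87, None, None, 0, 0, 3, 3, 0, 0, 4]
0.45 [45, 0, 0, 0, -2, -87, None, None, 0, 0, 0, 0, 3, 3, 0, 4, 5]
0.50 [46, 45, 0, 0, 0, 0, 0, 0, 0, 0, 36, 37, 37, 0, 5, 7, 8]
0.55 [47, 46, 45, 0, 36, 37, 37, 37, 37, 37, 37, 31, 37, 0, 8, 8, 7]
0.60 [47, 47, 46, 43, 37, 30, 30, 31, 30, 31, 31, 31, 37, 6, 6, 22, 22]
0.65 [47, 47, 45, 0, 37, 37, 53, 50, 52, 52, 54, 54, 49, 0, 0, 22, 22]
```

>>> drive_tool:
  rows:
    - [[0.01, -0.01, -0.047, 0, 0, 0, 0], [0.03, -0.025, -0.08, 0, 0, 0, 0], [0.058, -0.042, -0.11, 0, 0, 0, 0], [0.09, -0.06, -0.14, 0, 0, 0, 0], [0.125, -0.08, -0.165, 0, 0, 0, 0]]

```text
time_s: 0.8
ee_pos: [0.3194, -0.4891, 0.3976]
ee_rot: [3.141, 0.0, 0.563]
force: [1.1, -0.0, 0.7]
opening: 0.0
finger_force: 0.0
```

>>> drive_tool:
  rows:
    - [[0.04, -0.028, -0.01, 0, 0, 0, 0], [0.08, -0.056, -0.02, 0, 0, 0, 0], [0.12, -0.084, -0.025, 0, 0, 0, 0], [0.16, -0.112, -0.025, 0, 0, 0, 0], [0.2, -0.14, -0.025, 0, 0, 0, 0]]

```text
time_s: 1.3
ee_pos: [0.4137, -0.2626, 0.4213]
ee_rot: [3.141, 0.0, 0.564]
force: [0.4, -1.0, 0.0]
opening: -0.0001
finger_force: 0.0
```

>>> drive_tool:
  rows:
    - [[0.029, -0.039, 0, 0, 0, 0, 0], [0.058, -0.078, 0, 0, 0, 0, 0], [0.087, -0.117, 0, 0, 0, 0, 0], [0.116, -0.156, 0, 0, 0, 0, 0], [0.144, -0.196, 0, 0, 0, 0, 0]]

```text
time_s: 1.8
ee_pos: [0.4298, -0.0201, 0.4211]
ee_rot: [3.141, 0.0, 0.564]
force: [-0.0, -0.3, -0.4]
opening: -0.0002
finger_force: 0.0
```

>>> drive_tool:
  rows:
    - [[0.025, -0.023, 0.03, 0, 0, 0, 0], [0.05, -0.046, 0.065, 0, 0, 0, 0], [0.072, -0.065, 0.105, 0, 0, 0, 0], [0.074, -0.067, 0.155, 0, 0, 0, 0], [0.076, -0.068, 0.205, 0, 0, 0, 0]]

```text
time_s: 2.3
ee_pos: [0.458, 0.0772, 0.2149]
ee_rot: [3.141, -0.001, 0.567]
force: [0.7, -1.2, -0.1]
opening: 0.0002
finger_force: 0.0
```

>>> drive_tool:
  rows:
    - [[0, 0, 0.045, 0, 0, 0, 0], [0, 0, 0.08, 0, 0, 0, 0], [0, 0, 0.1, 0, 0, 0, 0], [0, 0, 0.1, 0, 0, 0, 0]]

```text
time_s: 2.7
ee_pos: [0.4557, 0.0755, 0.1137]
ee_rot: [-3.138, 0.006, 0.565]
force: [-0.6, -0.7, 0.8]
opening: -0.0002
finger_force: 0.0
```

```bash
python3 - <<'E'
from bench import *
from h import *
s=observe();print(s['ee_pos'],s['ee_rot'],s['force'])
W=np.zeros((400,1280,3),np.uint8)
for k,n in enumerate(('wrist','top')):
    i=camera_info(n);p,d=camera(n);np.savez(f'pics/{n}1.npz',d=d,**i);cv2.imwrite(f'pics/{n}1.png',p)
    W[:,640*k:640*k+640]=p if n=='wrist' else cv2.resize(p[110:260,230:470],(640,400))
cv2.imwrite('pics/w1.png',cv2.resize(W,(800,250)))
E
```

```text
[0.45565091 0.07550575 0.11365085] [-3.13828601  0.0062366   0.56492037] [-0.64543691 -0.65520798  0.82029733]
```

View pics/w1.png

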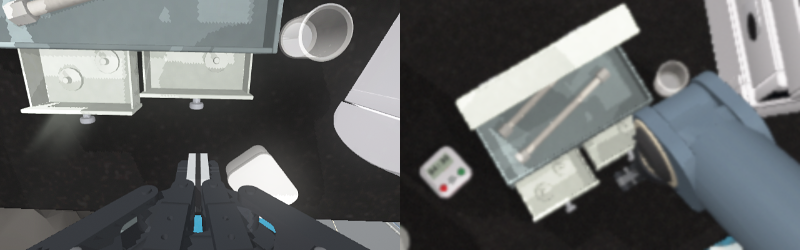

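The wrist view shows both drawers open, with the right knob at about (197,103) in line with the closed fingers at (197,160). The beaker and caps box are clear of them. I'm descending in front of the knob.

>>> drive_tool:
  rows:
    - [[0, 0, 0.04, 0, 0, 0, 0], [0, 0, 0.07, 0, 0, 0, 0], [0, 0, 0.088, 0, 0, 0, 0], [0, 0, 0.09, 0, 0, 0, 0]]

```text
time_s: 3.2
ee_pos: [0.4581, 0.0759, 0.0262]
ee_rot: [-3.142, 0.001, 0.564]
force: [0.2, -0.5, 0.6]
opening: -0.0002
finger_force: 0.0
```

>>> drive_tool:
  rows:
    - [[0.005, 0, 0, 0, 0, 0, 0], [0.01, 0, 0, 0, 0, 0, 0], [0.015, 0, 0, 0, 0, 0, 0], [0.02, 0, 0, 0, 0, 0, 0], [0.025, 0, 0, 0, 0, 0, 0]]

```text
time_s: 3.7
ee_pos: [0.48, 0.0895, 0.027]
ee_rot: [3.141, -0.001, 0.564]
force: [-1.2, -1.3, 1.5]
opening: -0.0001
finger_force: 0.7
```

>>> drive_tool:
  rows:
    - [[0.005, 0, 0, 0, 0, 0, 0], [0.01, 0, 0, 0, 0, 0, 0], [0.015, 0, 0, 0, 0, 0, 0], [0.019, 0, 0, 0, 0, 0, 0], [0.022, 0, 0, 0, 0, 0, 0]]

```text
time_s: 4.2
ee_pos: [0.4982, 0.1013, 0.0263]
ee_rot: [3.142, 0.0, 0.564]
force: [-0.8, -0.6, 0.2]
opening: -0.0001
finger_force: 0.7
```

>>> drive_tool:
  rows:
    - [[0.002, 0, 0, 0, 0, 0, 0], [0.004, 0, 0, 0, 0, 0, 0], [0.006, 0, 0, 0, 0, 0, 0], [0.007, 0, 0, 0, 0, 0, 0]]

```text
time_s: 4.6
ee_pos: [0.5027, 0.1042, 0.0263]
ee_rot: [3.141, 0.003, 0.564]
force: [-4.4, -4.3, 5.7]
opening: -0.0005
finger_force: 3.0
```

>>> drive_tool:
  rows:
    - [[0.001, 0, 0, 0, 0, 0, 0], [0.002, 0, 0, 0, 0, 0, 0], [0.003, 0, 0, 0, 0, 0, 0], [0.003, 0, 0, 0, 0, 0, 0]]

```text
time_s: 5.0
ee_pos: [0.5028, 0.1042, 0.0259]
ee_rot: [3.141, 0.009, 0.564]
force: [-8.8, -5.2, 7.5]
opening: 0.0002
finger_force: 5.1
```

Hard stop reached, with the finger front at case x ≈ -84 mm, so the right drawer is home. Next is the left drawer.

>>> drive_tool:
  rows:
    - [[-0.03, 0, 0, 0, 0, 0, 0], [-0.055, 0, -0.03, 0, 0, 0, 0], [-0.068, -0.02, -0.065, 0, 0, 0, 0], [-0.068, -0.06, -0.075, 0, 0, 0, 0], [-0.068, -0.1, -0.075, 0, 0, 0, 0]]

```text
time_s: 5.5
ee_pos: [0.3968, 0.1562, 0.1036]
ee_rot: [3.14, -0.007, 0.562]
force: [1.0, 0.4, -0.6]
opening: 0.0002
finger_force: 0.0
```

>>> drive_tool:
  rows:
    - [[0, -0.018, 0, 0, 0, 0, 0], [0, -0.018, 0, 0, 0, 0, 0]]

```text
time_s: 5.7
ee_pos: [0.3849, 0.1732, 0.1022]
ee_rot: [-3.141, -0.003, 0.571]
force: [0.7, -0.6, 0.7]
opening: 0.0004
finger_force: 0.0
```

```bash
cat >> h.py <<'E'
O=np.array([.551,.205,0]);X=np.array([.844,.536,0]);Y=np.array([-.536,.844,0])
C=lambda p:np.array([(p-O)@X,(p-O)@Y,p[2]])*1000
E
python3 - <<'E'
from bench import *
from h import *
s=observe();print(C(s['ee_pos']),s['q'].round(2) if hasattr(s['q'],'round') else s['q'])
i=camera_info('wrist');p,d=camera('wrist');np.savez('pics/w2.npz',d=d,**i);cv2.imwrite('pics/w2.png',p)
E
```

```text
[-157.28292108   62.19774449  102.18847696] [ 0.08  0.32 -0.69  2.21  0.31  0.71 -1.83]
```

View pics/w2.png

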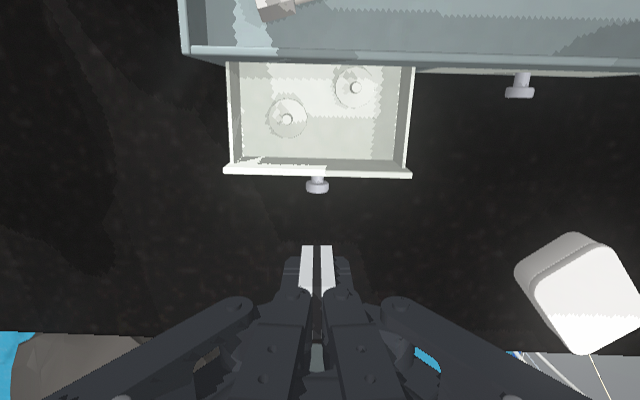

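The right drawer is flush. The left knob is at (317,188), in line with the fingertips at (317,250).

>>> drive_tool:
  rows:
    - [[-0.004, 0, 0.02, 0, 0, 0, 0], [-0.005, 0, 0.045, 0, 0, 0, 0], [-0.005, 0, 0.065, 0, 0, 0, 0], [-0.005, 0, 0.075, 0, 0, 0, 0], [-0.005, 0, 0.075, 0, 0, 0, 0]]

```text
time_s: 6.25
ee_pos: [0.3814, 0.1665, 0.0255]
ee_rot: [-3.141, 0.002, 0.563]
force: [-0.7, 0.6, 0.7]
opening: 0.0004
finger_force: 0.0
```

>>> drive_tool:
  rows:
    - [[0.005, 0, 0, 0, 0, 0, 0], [0.01, 0, 0, 0, 0, 0, 0], [0.015, 0, 0, 0, 0, 0, 0], [0.02, 0, 0, 0, 0, 0, 0], [0.025, 0, 0, 0, 0, 0, 0]]

```text
time_s: 6.75
ee_pos: [0.4032, 0.1806, 0.0267]
ee_rot: [3.141, -0.0, 0.564]
force: [-1.0, -0.9, 1.7]
opening: 0.0003
finger_force: 0.7
```

>>> drive_tool:
  rows:
    - [[0.005, 0, 0, 0, 0, 0, 0], [0.01, 0, 0, 0, 0, 0, 0], [0.015, 0, 0, 0, 0, 0, 0], [0.02, 0, 0, 0, 0, 0, 0], [0.025, 0, 0, 0, 0, 0, 0]]

```text
time_s: 7.25
ee_pos: [0.4241, 0.194, 0.0263]
ee_rot: [3.141, 0.0, 0.564]
force: [-0.6, -1.1, 0.3]
opening: -0.0002
finger_force: 0.7
```

>>> drive_tool:
  rows:
    - [[0.004, 0, 0, 0, 0, 0, 0], [0.008, 0, 0, 0, 0, 0, 0], [0.011, 0, 0, 0, 0, 0, 0], [0.013, 0, 0, 0, 0, 0, 0], [0.015, 0, 0, 0, 0, 0, 0]]

```text
time_s: 7.75
ee_pos: [0.4365, 0.202, 0.0264]
ee_rot: [3.141, 0.0, 0.564]
force: [-0.5, -1.8, -0.8]
opening: -0.0004
finger_force: 0.6
```

>>> drive_tool:
  rows:
    - [[0.002, 0, 0, 0, 0, 0, 0], [0.003, 0, 0, 0, 0, 0, 0], [0.005, 0, 0, 0, 0, 0, 0], [0.006, 0, 0, 0, 0, 0, 0], [0.006, 0, 0, 0, 0, 0, 0]]

```text
time_s: 8.25
ee_pos: [0.4415, 0.2052, 0.0264]
ee_rot: [3.141, 0.0, 0.564]
force: [-0.7, -1.8, 0.1]
opening: -0.0003
finger_force: 0.8
```

>>> drive_tool:
  rows:
    - [[0.001, 0, 0, 0, 0, 0, 0], [0.002, 0, 0, 0, 0, 0, 0], [0.003, 0, 0, 0, 0, 0, 0], [0.004, 0, 0, 0, 0, 0, 0], [0.004, 0, 0, 0, 0, 0, 0]]

```text
time_s: 8.75
ee_pos: [0.4416, 0.2051, 0.0259]
ee_rot: [3.14, 0.008, 0.564]
force: [-8.3, -5.0, 8.0]
opening: -0.0002
finger_force: 4.9
```

Both drawers are at their stops. I'm retreating, going up over the lid and coming in behind it.

>>> drive_tool:
  rows:
    - [[-0.035, 0, 0, 0, 0, 0, 0], [-0.04, 0, -0.04, 0, 0, 0, 0], [-0.04, 0.01, -0.09, 0, 0, 0, 0], [-0.04, 0.02, -0.138, 0, 0, 0, 0], [-0.04, 0.03, -0.185, 0, 0, 0, 0]]

```text
time_s: 9.25
ee_pos: [0.4277, 0.1613, 0.2139]
ee_rot: [-3.142, -0.003, 0.566]
force: [1.5, -0.4, -0.4]
opening: -0.0
finger_force: 0.0
```

>>> drive_tool:
  rows:
    - [[0, 0.01, -0.045, 0, 0, 0, 0], [0, 0.02, -0.09, 0, 0, 0, 0], [0.02, 0.03, -0.13, 0, 0, 0, 0], [0.06, 0.03, -0.14, 0, 0, 0, 0], [0.105, 0.03, -0.14, 0, 0, 0, 0]]

```text
time_s: 9.75
ee_pos: [0.5347, 0.192, 0.3553]
ee_rot: [3.138, -0.008, 0.561]
force: [-0.1, -0.7, 1.0]
opening: 0.0003
finger_force: 0.0
```

>>> drive_tool:
  rows:
    - [[0.045, 0, 0, 0, 0, 0, 0], [0.085, 0, 0, 0, 0, 0, 0], [0.115, 0, 0, 0, 0, 0, 0], [0.115, 0, 0, 0, 0, 0, 0]]

```text
time_s: 10.15
ee_pos: [0.6314, 0.2556, 0.3495]
ee_rot: [-3.138, -0.001, 0.566]
force: [0.1, -0.4, -0.0]
opening: 0.0002
finger_force: 0.0
```

```bash
python3 - <<'E'
from bench import *
from h import *
s=observe();print(C(s['ee_pos']),s['ee_rot'],s['q'])
i=camera_info('scene');p,d=camera('scene');z=dict(d=d,**i)
q=(cloud(z)-O);q=np.stack([q@X,q@Y,q[...,2]],-1)*1000
m=(abs(q[...,1])<110)&(abs(q[...,0])<100)&(q[...,2]>100)&(q[...,2]<190);a=q[m]
f=np.polyfit(a[:,2],a[:,0],1);print('lid inner line x=',f,'theta',np.arctan2(1,-f[0]),len(a))
p2,_=camera('wrist');W=np.hstack([cv2.resize(p[100:300,200:520],(640,400)),p2]);cv2.imwrite('pics/w3.png',cv2.resize(W,(800,250)))
E
```

```text
[ 95.00171611  -0.42396997 349.50803681] [-3.13835631e+00 -1.34113892e-03  5.65835659e-01] [ 0.00936929  0.50252986 -0.7210263   1.32204716  0.32360253  1.43375767
 -1.69716257]
lid inner line x= [-0.25194887 92.4052254 ] theta 1.3239842790021765 888
```

View pics/w3.png

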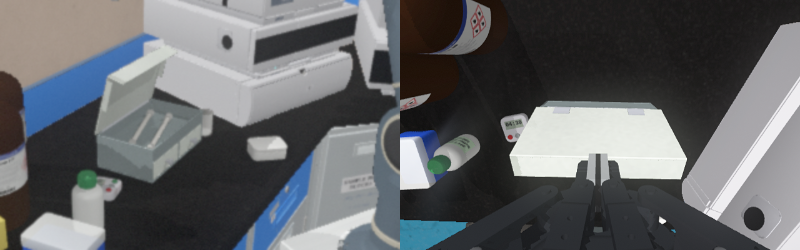

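The scene view shows both drawers shut, and the lid angle measures 1.32 rad. I'm descending behind the lid.

>>> drive_tool:
  rows:
    - [[0, 0, 0.045, 0, 0, 0, 0], [0, 0, 0.085, 0, 0, 0, 0], [0, 0, 0.12, 0, 0, 0, 0], [0, 0, 0.145, 0, 0, 0, 0], [0, 0, 0.147, 0, 0, 0, 0]]

```text
time_s: 10.75
ee_pos: [0.6269, 0.2507, 0.2015]
ee_rot: [3.141, 0.006, 0.564]
force: [-0.6, -0.9, -0.2]
opening: 0.0001
finger_force: 0.0
```

>>> drive_tool:
  rows:
    - [[-0.01, 0, 0, 0, 0, 0, 0], [-0.02, 0, 0, 0, 0, 0, 0], [-0.03, 0, 0, 0, 0, 0, 0], [-0.035, 0, 0, 0, 0, 0, 0], [-0.04, 0, 0, 0, 0, 0, 0]]

```text
time_s: 11.25
ee_pos: [0.5954, 0.2314, 0.2055]
ee_rot: [3.141, -0.003, 0.564]
force: [0.9, 1.7, -0.3]
opening: 0.0003
finger_force: 0.6
```

>>> drive_tool:
  rows:
    - [[-0.006, 0, 0.002, 0, 0, 0, 0], [-0.014, 0, 0.005, 0, 0, 0, 0], [-0.023, 0, 0.01, 0, 0, 0, 0], [-0.033, 0, 0.0155, 0, 0, 0, 0], [-0.043, 0, 0.0225, 0, 0, 0, 0]]

```text
time_s: 11.75
ee_pos: [0.5579, 0.2082, 0.1813]
ee_rot: [-3.141, 0.0, 0.565]
force: [0.4, 1.6, 0.8]
opening: -0.0001
finger_force: 0.5
```

>>> drive_tool:
  rows:
    - [[-0.009, 0, 0.007, 0, 0, 0, 0], [-0.0175, 0, 0.016, 0, 0, 0, 0], [-0.025, 0, 0.0255, 0, 0, 0, 0], [-0.032, 0, 0.0355, 0, 0, 0, 0], [-0.038, 0, 0.0465, 0, 0, 0, 0]]

```text
time_s: 12.25
ee_pos: [0.5263, 0.1878, 0.1345]
ee_rot: [3.142, 0.0, 0.564]
force: [-0.0, 0.6, 1.0]
opening: 0.0001
finger_force: 0.3
```

>>> drive_tool:
  rows:
    - [[-0.003, 0, 0.007, 0, 0, 0, 0], [-0.005, 0, 0.014, 0, 0, 0, 0], [-0.0075, 0, 0.021, 0, 0, 0, 0], [-0.009, 0, 0.027, 0, 0, 0, 0], [-0.01, 0, 0.032, 0, 0, 0, 0]]

```text
time_s: 12.75
ee_pos: [0.5185, 0.1829, 0.103]
ee_rot: [3.142, -0.0, 0.564]
force: [0.7, -0.2, 0.1]
opening: -0.0001
finger_force: 0.2
```

>>> drive_tool:
  rows:
    - [[0, 0, 0.003, 0, 0, 0, 0], [0, 0, 0.006, 0, 0, 0, 0], [0, 0, 0.008, 0, 0, 0, 0], [0, 0, 0.01, 0, 0, 0, 0], [0, 0, 0.011, 0, 0, 0, 0]]

```text
time_s: 13.25
ee_pos: [0.5184, 0.1829, 0.0923]
ee_rot: [3.142, -0.0, 0.564]
force: [-0.6, -0.4, 0.7]
opening: -0.0003
finger_force: 0.2
```

>>> drive_tool:
  rows:
    - [[0, 0, 0.001, 0, 0, 0, 0], [0, 0, 0.002, 0, 0, 0, 0], [0, 0, 0.003, 0, 0, 0, 0], [0, 0, 0.004, 0, 0, 0, 0], [0, 0, 0.004, 0, 0, 0, 0]]

```text
time_s: 13.75
ee_pos: [0.5184, 0.1829, 0.0891]
ee_rot: [3.141, 0.0, 0.564]
force: [-1.2, -0.9, 5.5]
opening: 0.0
finger_force: 2.7
```

>>> drive_tool:
  rows:
    - [[0, 0, 0.001, 0, 0, 0, 0], [0, 0, 0.002, 0, 0, 0, 0], [0, 0, 0.003, 0, 0, 0, 0], [0, 0, 0.003, 0, 0, 0, 0]]

```text
time_s: 14.15
ee_pos: [0.5185, 0.1829, 0.0888]
ee_rot: [3.139, 0.001, 0.564]
force: [-8.6, -5.1, 25.9]
opening: 0.0003
finger_force: 13.1
```

>>> drive_tool:
  rows:
    - [[0, 0, -0.015, 0, 0, 0, 0], [0, 0, -0.05, 0, 0, 0, 0], [0, 0, -0.1, 0, 0, 0, 0], [0, 0, -0.15, 0, 0, 0, 0], [0, 0, -0.2, 0, 0, 0, 0]]

```text
time_s: 14.65
ee_pos: [0.5181, 0.1829, 0.2876]
ee_rot: [3.142, -0.001, 0.565]
force: [1.3, -0.4, -0.4]
opening: 0.0004
finger_force: 0.0
```

>>> drive_tool:
  rows:
    - [[-0.04, 0, -0.02, 0, 0, 0, 0], [-0.06, 0, -0.04, 0, 0, 0, 0], [-0.06, 0, -0.04, 0, 0, 0, 0]]

```text
time_s: 14.95
ee_pos: [0.4675, 0.1505, 0.3285]
ee_rot: [3.137, -0.005, 0.563]
force: [-0.1, 0.2, 0.4]
opening: -0.0002
finger_force: 0.0
```

```bash
python3 - <<'E'
from bench import *
from h import *
i=camera_info('scene');p,d=camera('scene');z=dict(d=d,**i)
q=(cloud(z)-O);q=np.stack([q@X,q@Y,q[...,2]],-1)*1000
m=(abs(q[...,1])<105)&(q[...,0]>-60)&(q[...,0]<60)&(q[...,2]>70)&(q[...,2]<140);a=q[m]
print('lid top z = a x + b',np.polyfit(a[:,0],a[:,2],1),len(a))
p2,_=camera('wrist');W=np.hstack([cv2.resize(p[150:300,240:480],(640,400)),p2]);cv2.imwrite('pics/w4.png',cv2.resize(W,(800,250)))
E
```

```text
lid top z = a x + b [1.69893222e-03 9.12170294e+01] 1335
```

View pics/w4.png

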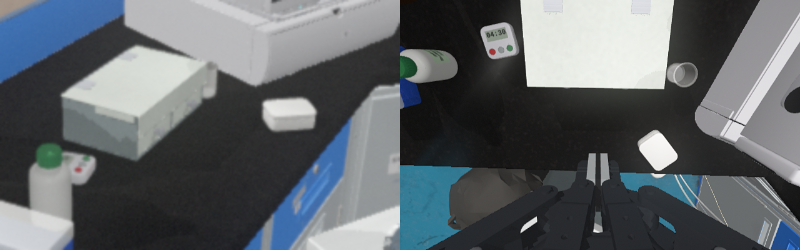

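The picture shows the lid flat (slope 0.002, height about 90 mm) with its skirt over the drawer tops. The bystanders look unmoved and the arm is clear.

```bash
python3 -c "
from bench import *
print(job_done())"
```

```text
the job is handed in; nothing more can be done
None
```

Both drawers were pushed home to their stops, then the lid was swung flat shut; the timer, beaker, caps box and bottle look unmoved in the last pictures, and the job is handed in with no verdict shown.

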